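# Scan the pin jar and hold the tweezers at the marked gap

### The arm

A 6-joint arm with a two-finger parallel gripper is mounted at the origin on the work surface. World frame = base frame: x ahead of the robot, y to its left, z up, the work surface at z = 0. Lengths are in m, angles in degrees, forces in N, time in s.
With the tool pointing down it reaches from about 0.25 to 0.725 m from the base axis. Payload 9.7 kg.
Tool frame: the origin (TCP) lies midway between the tips of the shut fingers; the grasp point (between the pads) lies 19 mm behind it; z points along the fingers, y is the line along which they close (so a half turn about z gives the same grasp; the last joint's range is limited). The gripper opens to 85 mm and grips with 20 to 120 N. Pads are 22 mm wide; open, the fingers measure 114 mm over their backs; the gripper's body (76 mm by 85 mm) begins 54 mm behind the grasp point. The pads swing forward as they close: fully open they stand 13 mm farther back than shut.
Start: joints at [65.833, 4.979, 10.078, 95.1, 0, 90], TCP at [0.225, 0.502, 0.231] pointing down, gripper open.
Joint ranges: [-179.16, 179.16], [-48.56, 103.87], [-65.8, 70.77], [-126.05, 130.52], [-82.76, 87.17], [-180, 180]. Speed limits (degrees/s): [127.2, 127.2, 147.25, 180, 180, 180].

### API

Orientations are given as [roll, pitch, yaw] about the fixed x, y, z axes, in that order (R = Rz(yaw) Ry(pitch) Rx(roll)).
In Python, from workcell import * gives the robot as it stands.
- The arm moves only by the tool servo_tool, never from a script. Its argument "moves" is a list of rows, each a list of 4 numbers: the shift along the world's x, y, z in normalised numbers (1 is 60 cm), then the turn about the world's z in a scale on which 1.0 is 4 rad. A call has 1 to 20 rows; each row is the pose to reach, as a shift and turn from the pose commanded when the call began; what a row does not reach only later rows make up. A row lasts 1/12 s, in which the tool goes at most 41.7 mm and 7.16 degrees, less where a joint would pass 70% of its speed; a pose out of reach is approached as far as the arm can. A call with a gripper value outside its range is refused whole. "claw" is the closure, from 0 (fully open) to 1 (shut), set as the call begins (left out, the last holds). The fingers move at their own pace and stop on an object; "force" is the grip in N (left out, the last holds). Time passes only in rows, so rows that repeat a pose let the fingers close. It gives the time, the measured TCP pose, the force, the opening and the grip force at its end, in the units of the state.
- get_obs(): the state, without advancing time (a new reading comes with each control period).
- camera(name): name is "scene" or "top"; returns the picture (420x560x3 uint8, red, green, blue); there is no depth.
- get_calibration(name): a dict with "fx", "fy", "cx", "cy" (pixels), "k1" (the pictures are not rectified: a ray, as slopes to the right and down, at radius r is drawn at 1 + k1 r^2 times it, then the intrinsics apply), "rvec" (rotation vector, rad) and "tvec" (3), from world to camera coordinates, as OpenCV has them. Camera axes: x right, y down, z forward; pixel columns grow to the right and rows downward; lengths in m; the calibration is good to about 2 mm. A picture is of the moment at which its call begins. get_calibration takes no time and is no camera call.
- job_done(): hands the job in; it is judged then, once.
The state is a dict: "time": time; "q": joint angles; "qd": joint speeds; "joint_efforts": joint torques, N m; "ee_pos": TCP position; "tcp_rot": TCP orientation; "wrist_force": force on the tool from outside, world axes, zero at the start; "torque": the same for the moment, N m; "opening": finger opening in m; "grasp_force": force on a finger pad.
Only numpy, scipy, OpenCV 4.12 (cv2) and the standard library are available. Lean on these libraries where they do the work, as an engineer would, in place of code of your own. Each camera call takes 0.05 s, during which the arm holds its last target. There are 200 camera calls.

### The job

Turn the white-lidded jar on its circle so that its code label squarely faces the scanner, and let go of it. Then take the sprung tweezers from their rest by the blue grips and, with their tips held a few centimetres above the inside of the dish of brass pins, squeeze them until the red pointer stands in the green band (tip gap about 13 mm). Finish while still holding them there, steady and touching nothing else; leave the other things on the bench where they are.

Things in the scene. Friction and masses are not known exactly. Their poses are not given: they have to be found in the camera images.
- jar: Loose glass jar of brass pins, diameter 60, 86 tall with its white lid (diameter 59, top 16); 0.15 to 0.3 kg. Origin: centre of its underside; z up. Its code label (white, black bars) is on its +x side; a red bar on the lid runs from the centre towards the label. It stands on the scanner's circle, label turned 45 to 180 degrees away from the scanner, either way.
- scanner: Fixed grey scanner block, 60 x 90 footprint, 90 tall, green lamp on top. Origin: centre of its underside. Its black window is on its -x face and looks along its own -x at the printed circle. When the label faces it, the jar's x axis points the same way as the scanner's x axis.
- scan_spot (a point): Centre of the printed yellow-edged white circle (diameter 84) on the bench, 145 from the scanner's origin along the scanner's -x (115 in front of its base).
- tweezers: Loose steel tweezers, 65 g, 10 high, lying on their side (arms open in the level plane). Origin on the underside, 95 ahead of the hinge along +x; x points from the hinge (bow end) to the tips, midway between the open arms; z up. Straight arms, tips 200 from the hinge. This body is the +y arm; the -y arm is hinged to it. Not reported while held.
- grips (a point): Point midway between the two blue grip plates (30 long, on the outsides of the arms, 125 from the hinge, 75 behind the tips), tweezers open, 5 above their underside; plates 14 high; the tool balances here. Over the grips the tool is 34 wide open, 20 at the right gap, 12 shut (1 here is 1.6 at the tips). Plates parallel at the right gap.
- squeeze (a joint): How far the tweezers are squeezed, rad: 0 open (tip gap 36 mm), 0.115 at the marked gap (13 mm), 0.18 shut; tip gap = 200 mm x (0.18 - value). Spring 8 N m/rad, so at the grips about 7 N holds the marked gap and 11.5 N shuts the tips.
- tip_a (a point): Inner face of the tip of the +y arm of the tweezers, mid-height.
- tip_b (a point): Inner face of the tip of the -y arm, mid-height. A white strip on the +y arm, 40 behind the tips, carries a green band 6.4 wide; the red pointer on the -y arm moves over it. The pointer is mid-band at a tip gap of 13 and leaves the band below 9 and above 17.
- rest: Fixed wooden rest, base 200 x 60 x 8, with two light cross blocks 14 x 56, tops 34 above the bench, 75 either side of its middle along its x. The tweezers lie on the blocks, along its x within about 10 mm and 4 degrees, the grips over the free space between the blocks. Origin: centre of its underside.
- dish: Fixed blue round dish, outer diameter 80 at the foot, 100 at the rim, 24 tall, wall 3, brass pins of diameter 9 in it. Origin: centre of its underside.
- cup_a: Bystander: red plastic cup, rim diameter 84, 115 tall, origin at its foot.
- cup_b: Bystander: another such red cup.
- tape: Bystander: roll of blue tape lying flat, diameter 76, 22 tall, origin at its underside.
- plain_jar: Bystander: jar of the same size with a black lid and no label, origin at its foot.
- screwdriver: Bystander: screwdriver lying on the bench.
- sanding_block: Bystander: cork sanding block 100 x 60 x 35, origin at its underside.
Mind the look-alikes: they are no part of the job. Of the things that look like the tweezers, the middle-sized one is meant.

How it is judged (in metres and radians):
On the way, in this order (a step that is already met when the one before it is completed fails the run):
1. the jar's label faces the scanner, the jar standing on its circle and let go (angle between the x axis of jar and the x axis of scanner, either way round below 0.3 rad and x of scanner in the frame of jar above 0.05 m and horizontal distance between jar and scan_spot below 0.025 m and angle between jar's own z axis and vertical below 0.1 rad and height (world z) of jar below 0.006 m and contact force between the fingers and jar below 0.05 N), for 0.2 s.
2. the tweezers are held clear of their rest (contact force between the fingers and tweezers above 1 N and height (world z) of tweezers above 0.05 m and contact force between tweezers and rest below 0.05 N), for 0.2 s.
At the end, for the whole second after the job is handed in: Jar upright on its circle (25 mm), released, label facing the scanner within 17 degrees; fingers hold the tweezers steady, clear of rest and dish, both tips within 45 mm of the dish centre, 35 to 160 mm above the bench, tip gap 9 to 17 mm (all of step 1 and contact force between the fingers and tweezers above 1 N and distance between tip_a and tip_b between 0.009 and 0.017 m and velocity of joint squeeze between -0.1 and 0.1 rad/s and linear speed of tweezers below 0.02 m/s and horizontal distance between each of tip_a, tip_b and dish below 0.045 m and height (world z) of tip_a between 0.035 and 0.16 m and height (world z) of tip_b between 0.035 and 0.16 m and height (world z) of tweezers above 0.045 m and contact force between tweezers and dish below 0.05 N and contact force between tweezers and rest below 0.05 N); the arm keeps its last pose, push and grip.
It fails at once if the jar is tipped over (angle between jar's own z axis and vertical above 0.6 rad).
It fails at once if another thing on the bench is pushed away (over 30 mm) (distance of any of cup_a, cup_b, tape, plain_jar, screwdriver, sanding_block from where it was at the start of the episode above 0.03 m).
It also fails if it takes over 61 s, if anything falls off the work surface, if the arm or the gripper's body presses on something with over 40 N, if the wrist force passes 120 N, or if a joint passes its speed limit or range.

## Working session

There is one attempt and no reset: what is moved stays moved. The work goes in short steps, Python scripts to look and compute and a tool call to move; the robot and the scene stay as the last step left them, time stands still between calls to the robot, and variables do not carry over. Pictures are saved under pics/ and viewed, at most 10 in all, crops included, and the job is handed in when it is done.

Besides the shell and the picture viewer there is one more tool, called by a JSON object that holds its "api" and its "payload", one argument or row to a line. servo_tool: Moves the arm, as the interface text tells. Its arguments: {"type":"object","properties":{"moves":{"type":"array","items":{"type":"array","items":{"type":"number"}}},"claw":{"type":"number"},"force":{"type":"number"}},"required":["moves"]}

```bash
mkdir -p pics; cat > h.py <<'E'
from workcell import *
import numpy as np, cv2
def save(im,name): cv2.imwrite('pics/'+name,cv2.cvtColor(im,cv2.COLOR_RGB2BGR))
def cal(n):
    c=get_calibration(n); R=cv2.Rodrigues(np.array(c['rvec'],float))[0]; return c,R,np.array(c['tvec'],float).ravel()
def ray(n,u,v):
    c,R,t=cal(n); K=np.array([[c['fx'],0,c['cx']],[0,c['fy'],c['cy']],[0,0,1]])
    p=cv2.undistortPoints(np.array([[[u,v]]],float),K,np.array([c['k1'],0,0,0,0.]),None,None).ravel()
    return -R.T@t, R.T@np.array([p[0],p[1],1])
def onz(n,u,v,z):
    o,d=ray(n,u,v); return o+d*(z-o[2])/d[2]
def tri(a,b):
    A=[];B=[]
    for n,u,v in (a,b):
        o,d=ray(n,u,v); d/=np.linalg.norm(d); P=np.eye(3)-np.outer(d,d); A.append(P);B.append(P@o)
    x=np.linalg.lstsq(np.vstack(A),np.hstack(B),rcond=None)[0]
    return x, np.linalg.norm(np.vstack(A)@x-np.hstack(B))
def proj(n,p):
    c,R,t=cal(n); K=np.array([[c['fx'],0,c['cx']],[0,c['fy'],c['cy']],[0,0,1]])
    return cv2.projectPoints(np.array([p],float),R,t,K,np.array([c['k1'],0,0,0,0.]))[0].ravel()
E
python3 - <<'E'
from h import *
for n in('scene','top'):
    save(cv2.resize(camera(n),(800,600),interpolation=cv2.INTER_CUBIC),n+'0.png'); c,R,t=cal(n); print(n,-R.T@t,c['fx'],c['k1'])
print(get_obs())
E
```

```text
scene [ 1.15254358 -0.33775621  1.11646731] 505.7715127319503 -0.13145512270949752
top [ 0.23635021 -0.03585912  1.42356687] 541.4385815630335 -0.1331462038147537
{'time': 0.1, 'q': array([ 6.58319093e+01,  5.00839153e+00,  1.00401555e+01,  9.50988183e+01,
       -8.50399568e-04,  9.00016200e+01]), 'qd': array([ 0.02509969, -0.00590167,  0.14642769,  0.04448273,  0.06123762,
        0.07761099]), 'joint_efforts': array([-8.77083603e-04, -5.21561193e+01,  4.65652478e+01,  1.59347872e-02,
       -1.71517098e-05, -2.62756993e-05]), 'ee_pos': array([0.22510325, 0.5016141 , 0.23066011]), 'tcp_rot': array([-1.79932946e+02,  8.52294917e-04,  1.55830290e+02]), 'wrist_force': array([ 0.33692907,  0.46829458, -0.53226192]), 'torque': array([-0.00195106, -0.03762768,  0.00775896]), 'grasp_force': 0.0, 'opening': 0.08554442834636407}
```

View pics/scene0.png

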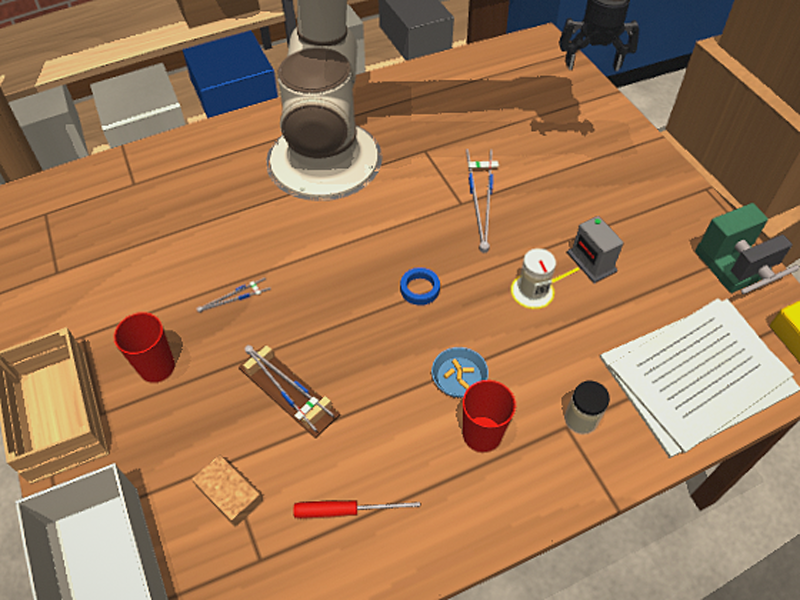

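View pics/top0.png

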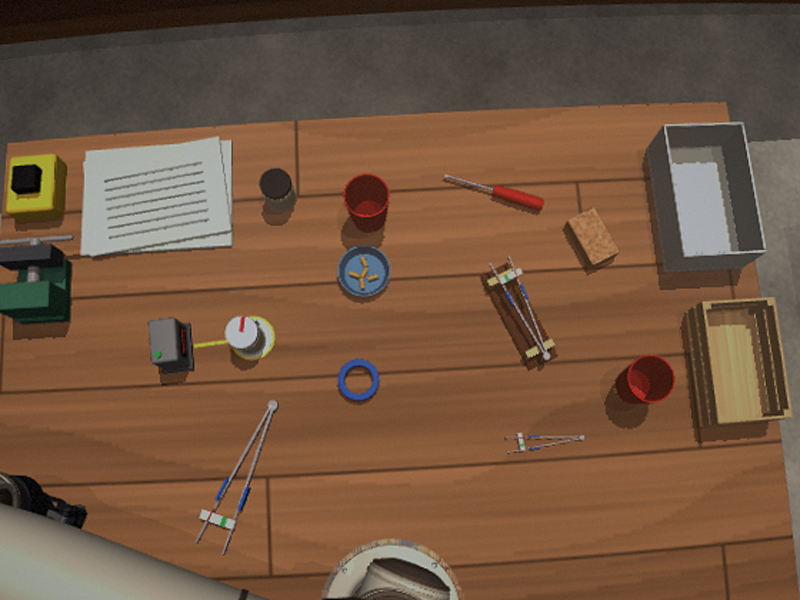

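The pictures show three tweezers. In the top view they are a large pair on the bench at (240,475), a middle-sized pair on the wooden rest at (520,310), and a small pair on the bench at (545,440). The pair on the rest is the one meant: it is middle-sized and lies on the rest's blocks. The white-lidded jar is at (242,335), with its red bar pointing away from the robot. The scanner is at (170,343) and the dish at (363,271). I'll confirm the tweezers in crops.

```bash
python3 - <<'E'
from h import *
t=camera('top'); s=camera('scene')
def crop(im,u,v,w,h,k): return cv2.resize(im[v:v+h,u:u+w],(w*k,h*k),interpolation=cv2.INTER_CUBIC)
save(np.vstack([np.hstack([crop(t,100,205,100,75,4),crop(s,350,145,100,75,4)]),np.hstack([crop(t,205,155,100,75,4),crop(s,275,225,100,75,4)])]),'A.png')
save(np.hstack([crop(t,330,172,80,100,5),crop(s,163,222,80,100,5)]),'B.png')
E
```

```text
(no output)
```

View pics/A.png

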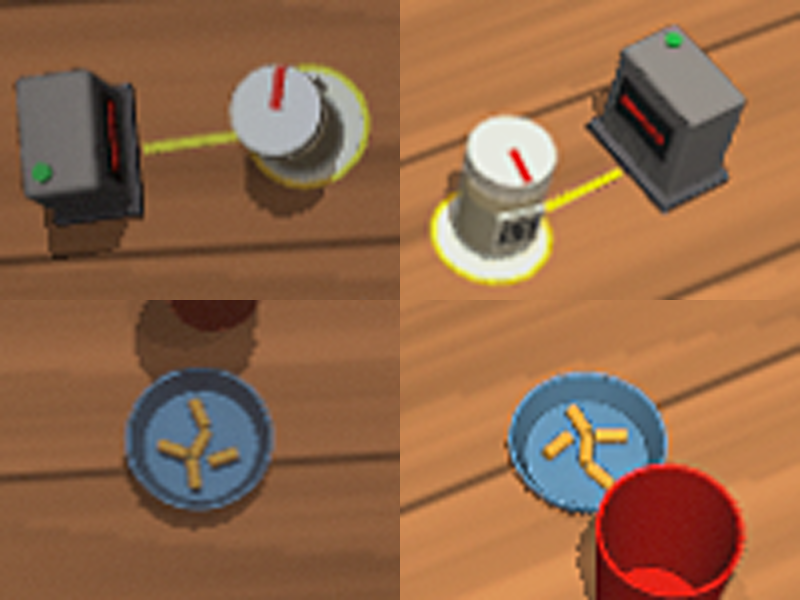

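View pics/B.png

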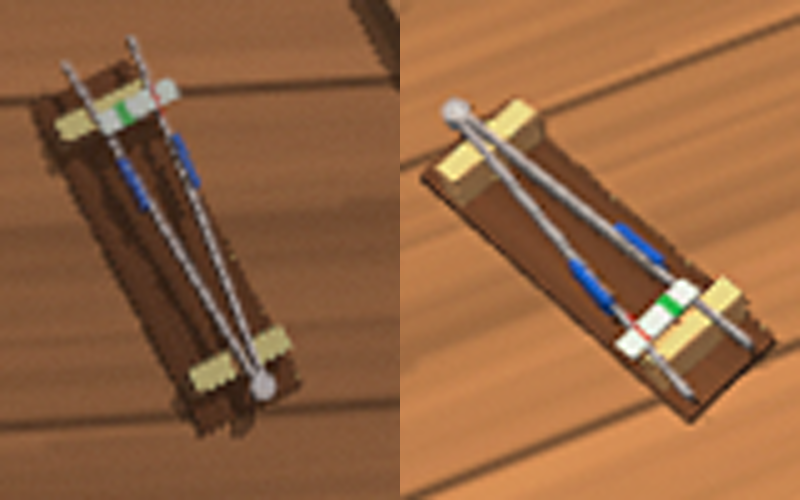

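Picture A, in crop pixels, top view: lid centre at (276,110), with the red bar running to (281,68). The printed circle is centred near (306,126), the yellow line runs (145,149)–(235,137), and the dish rim is centred at (200,438). In the scene view the lid centre is at (512,151), the bar ends at (528,181), and the dish centre is at (588,441).

Picture B confirms the middle-sized tweezers lie on the rest. In the top crop the hinge is at (263,385), the tips at (67,66) and (133,40), and the grips at (133,184) and (186,161). The scene crop shows the same points.

```bash
python3 - <<'E'
from h import *
np.set_printoptions(precision=4,suppress=True)
T=lambda a,b:tri(('top',*a),('scene',*b))
lid=T((169,232.5),(378,182.75)); print('lid',lid)
b=T((170.25,222),(382,190.25)); print('barend',b)
print('bar top z', onz('top',168.75,232,.086),onz('top',170.25,222,.086),'scene',onz('scene',378.25,182.5,.086),onz('scene',382,190.25,.086))
print('circle',onz('top',176.5,236.5,0),onz('scene',372.7,205,0))
p,q=onz('top',136.25,242.25,0),onz('top',158.75,239.25,0); d=p-q; print('line',p,q,np.degrees(np.arctan2(d[1],d[0])))
p,q=onz('scene',405,188.3,0),onz('scene',386,197.3,0); d=p-q; print('line s',p,q,np.degrees(np.arctan2(d[1],d[0])))
print('dish',T((255,189.5),(322,260.25)),onz('top',255,189.5,.024))
for n,a,c in (('hinge',(382.6,249),(174.2,244.4)),('tipa',(343.4,185.2),(232.8,291.4)),('tipb',(356.6,180),(221.2,301.2)),('ga',(356.6,208.8),(211,270.6)),('gb',(367.2,204.2),(201.6,279.4))):
    print(n,T(a,c),onz('top',*a,.039),onz('scene',*c,.039))
E
```

```text
lid (array([0.5046, 0.2378, 0.0831]), np.float64(0.002560584188636862))
barend (array([0.5312, 0.2338, 0.0845]), np.float64(0.0024499762426748828))
bar top z [0.5045 0.2361 0.086 ] [0.5301 0.2319 0.086 ] scene [0.5063 0.2391 0.086 ] [0.5325 0.2347 0.086 ]
circle [0.5083 0.2328 0.    ] [0.5144 0.2323 0.    ]
line [0.4988 0.3426 0.    ] [0.5035 0.2811 0.    ] 94.38213732832529
line s [0.5018 0.3462 0.    ] [0.5068 0.2799 0.    ] 94.32196091398743
dish (array([0.6209, 0.017 , 0.0204]), np.float64(0.0029335991814592515)) [0.6191 0.0149 0.024 ]
hinge (array([ 0.4362, -0.3062,  0.0402]), np.float64(0.002564646477866508)) [ 0.4359 -0.3082  0.039 ] [ 0.436  -0.3044  0.039 ]
tipa (array([ 0.6152, -0.2192,  0.0331]), np.float64(0.0031584125680259954)) [ 0.6129 -0.2205  0.039 ] [ 0.6188 -0.2177  0.039 ]
tipb (array([ 0.6276, -0.2547,  0.0336]), np.float64(0.0047086532269033895)) [ 0.6252 -0.257   0.039 ] [ 0.6314 -0.252   0.039 ]
ga (array([ 0.5463, -0.2475,  0.0428]), np.float64(0.0026235062925480173)) [ 0.5467 -0.2499  0.039 ] [ 0.5448 -0.2454  0.039 ]
gb (array([ 0.5578, -0.2767,  0.0398]), np.float64(0.0032334041833547516)) [ 0.5574 -0.2791  0.039 ] [ 0.5581 -0.2745  0.039 ]
```

Jar at (0.505, 0.237), label heading about −9°. The scanner heading is 94.4°, so it needs a turn of about +103°. First I'll go above the jar.

Units first: shifts go in shares of 60 cm and turns go in shares of 4 rad. So 28 cm / 60 = 0.4667, 27 cm / 60 = 0.45, -1.3 rad / 4 = -0.325.

{"api": "servo_tool", "payload": {
  "moves": [
    [0.05,-0.05,0,-0.03],
    [0.1167,-0.1083,0,-0.06],
    [0.1667,-0.1583,0,-0.09],
    [0.2167,-0.2083,0,-0.12],
    [0.2667,-0.2583,0,-0.15],
    [0.3167,-0.3083,0,-0.18],
    [0.3667,-0.35,0,-0.21],
    [0.4167,-0.3917,0,-0.24],
    [0.45,-0.425,-0.0167,-0.27],
    [0.4667,-0.4417,-0.05,-0.3],
    [0.4667,-0.4417,-0.1,-0.325],
    [0.4667,-0.4417,-0.1333,-0.325],
    [0.4667,-0.4417,-0.15,-0.325],
    [0.4667,-0.4417,-0.15,-0.325],
    [0.4667,-0.4417,-0.15,-0.325]
  ],
  "claw": 0
}}

```text
time: 1.45
ee_pos: [0.505, 0.2369, 0.1418]
tcp_rot: [-180.0, 0.0, 81.4]
wrist_force: [-0.3, 1.0, 0.9]
opening: 0.0851
grasp_force: 0.0
```

```bash
python3 - <<'E'
from h import *
o=get_obs(); print(o['q'],o['ee_pos'],o['tcp_rot'])
E
```

```text
[ 2.51372595e+01  5.17326276e+00  3.88733069e-01  8.52234311e+01
 -2.68663238e-03  1.23730348e+02] [0.5049989  0.23694459 0.14179049] [-1.79994871e+02  6.65487482e-03  8.14069118e+01]
```

To row units: -9.7 cm / 60 = -0.1617, -9 cm / 60 = -0.15.

{"api": "servo_tool", "payload": {
  "moves": [
    [0,0,-0.0333,0],
    [0,0,-0.075,0],
    [0,0,-0.1167,0],
    [0,0,-0.15,0],
    [0,0,-0.1617,0],
    [0,0,-0.1617,0],
    [0,0,-0.1617,0]
  ]
}}

```text
time: 2.03
ee_pos: [0.5058, 0.2373, 0.0461]
tcp_rot: [179.9, -0.1, 81.4]
wrist_force: [0.0, -0.1, 0.6]
opening: 0.0857
grasp_force: 0.0
```

{"api": "servo_tool", "payload": {
  "moves": [
    [0,0,0,0],
    [0,0,0,0],
    [0,0,0,0],
    [0,0,0,0],
    [0,0,0,0],
    [0,0,0,0],
    [0,0,0,0],
    [0,0,0,0]
  ],
  "claw": 0.5,
  "force": 30
}}

```text
time: 2.7
ee_pos: [0.5058, 0.2373, 0.0462]
tcp_rot: [179.9, -0.1, 81.4]
wrist_force: [-0.7, 0.1, 6.1]
opening: 0.0589
grasp_force: 31.2
```

Jar gripped (opening 59 mm). Turning it by +1.8 rad.

To row units: 1.8 rad / 4 = 0.45.

{"api": "servo_tool", "payload": {
  "moves": [
    [0,0,0,0.015],
    [0,0,0,0.04],
    [0,0,0,0.0675],
    [0,0,0,0.095],
    [0,0,0,0.1225],
    [0,0,0,0.15],
    [0,0,0,0.1775],
    [0,0,0,0.205],
    [0,0,0,0.2325],
    [0,0,0,0.26],
    [0,0,0,0.2875],
    [0,0,0,0.315],
    [0,0,0,0.3425],
    [0,0,0,0.37],
    [0,0,0,0.3975],
    [0,0,0,0.425],
    [0,0,0,0.4425],
    [0,0,0,0.45],
    [0,0,0,0.45],
    [0,0,0,0.45]
  ]
}}

```text
time: 4.37
ee_pos: [0.5062, 0.2373, 0.0462]
tcp_rot: [179.9, 0.2, -175.5]
wrist_force: [0.6, 0.0, 4.6]
opening: 0.059
grasp_force: 31.2
```

{"api": "servo_tool", "payload": {
  "moves": [
    [0,0,0,0],
    [0,0,0,0],
    [0,0,0,0],
    [0,0,0,0],
    [0,0,0,0],
    [0,0,0,0],
    [0,0,0,0],
    [0,0,0,0]
  ],
  "claw": 0
}}

```text
time: 5.03
ee_pos: [0.5051, 0.2368, 0.0442]
tcp_rot: [-180.0, -0.0, -175.5]
wrist_force: [-0.4, 0.3, 0.0]
opening: 0.0851
grasp_force: 0.0
```

To row units: -20 cm / 60 = -0.3333, -18 cm / 60 = -0.3.

{"api": "servo_tool", "payload": {
  "moves": [
    [0,0,0.0167,0],
    [0,0,0.05,0],
    [0,0,0.1,0],
    [0,0,0.1667,0],
    [0,0,0.2167,0],
    [-0.0167,-0.05,0.25,0],
    [-0.05,-0.1,0.2667,0],
    [-0.0833,-0.1667,0.2667,0],
    [-0.1,-0.2333,0.2667,0],
    [-0.1,-0.3,0.2667,0],
    [-0.1,-0.3333,0.2667,0],
    [-0.1,-0.3333,0.2667,0]
  ]
}}

```text
time: 6.03
ee_pos: [0.4448, 0.0336, 0.2056]
tcp_rot: [-180.0, 0.1, -175.7]
wrist_force: [-0.3, 0.2, -0.2]
opening: 0.0854
grasp_force: 0.0
```

```bash
python3 - <<'E'
from h import *
t=camera('top'); s=camera('scene')
def crop(im,u,v,w,h,k): return cv2.resize(im[v:v+h,u:u+w],(w*k,h*k),interpolation=cv2.INTER_CUBIC)
save(np.hstack([crop(t,100,195,80,90,5),crop(s,350,145,80,90,5)]),'C.png')
E
```

```text
(no output)
```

View pics/C.png

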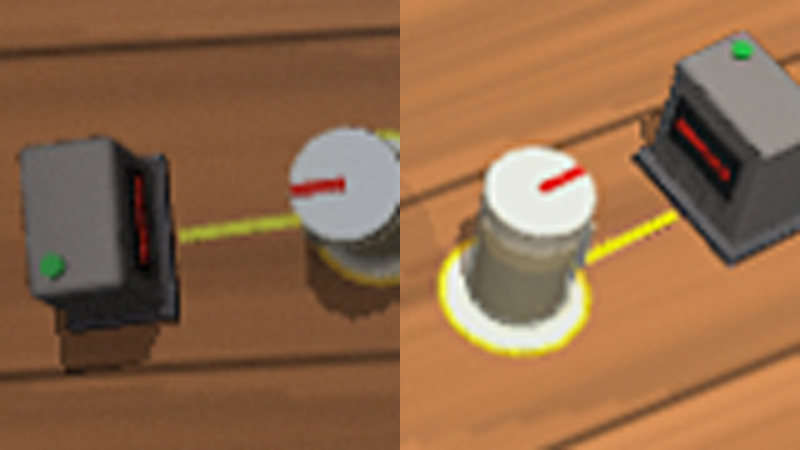

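The red bar now points along the yellow line to the scanner, within about 2°. In crop pixels the bar runs (344,184)→(291,190) and the line (298,219)→(180,236). The jar is still on its circle and has been let go.

Next the tweezers: grips at about (0.553, −0.262, 0.039), heading 20.5°.

To row units: -29.9 cm / 60 = -0.4983, 10.8 cm / 60 = 0.18, 0.28 rad / 4 = 0.07.

{"api": "servo_tool", "payload": {
  "moves": [
    [0.0167,-0.0333,0,0.0075],
    [0.0333,-0.0833,0,0.02],
    [0.0583,-0.15,0,0.03],
    [0.0833,-0.2167,0,0.04],
    [0.1083,-0.2833,0,0.05],
    [0.1333,-0.35,0,0.06],
    [0.1583,-0.4167,0,0.0675],
    [0.175,-0.4667,0,0.07],
    [0.18,-0.4917,-0.0333,0.07],
    [0.18,-0.4983,-0.0833,0.07],
    [0.18,-0.4983,-0.1333,0.07],
    [0.18,-0.4983,-0.1667,0.07],
    [0.18,-0.4983,-0.1667,0.07],
    [0.18,-0.4983,-0.1667,0.07],
    [0.18,-0.4983,-0.1667,0.07]
  ]
}}

```text
time: 7.38
ee_pos: [0.5542, -0.2617, 0.1061]
tcp_rot: [-179.9, 0.1, -159.4]
wrist_force: [0.1, 0.5, 0.6]
opening: 0.0853
grasp_force: 0.0
```

```bash
python3 - <<'E'
from h import *
t=camera('top'); s=camera('scene')
def crop(im,u,v,w,h,k): return cv2.resize(im[v:v+h,u:u+w],(w*k,h*k),interpolation=cv2.INTER_CUBIC)
save(np.hstack([crop(t,330,172,80,100,5),crop(s,163,202,80,100,5)]),'D.png')
print(get_obs()['ee_pos'],get_obs()['tcp_rot'])
E
```

```text
[ 0.5543677  -0.26208576  0.10657721] [-1.79872762e+02  1.25958291e-01 -1.59433201e+02]
```

View pics/D.png

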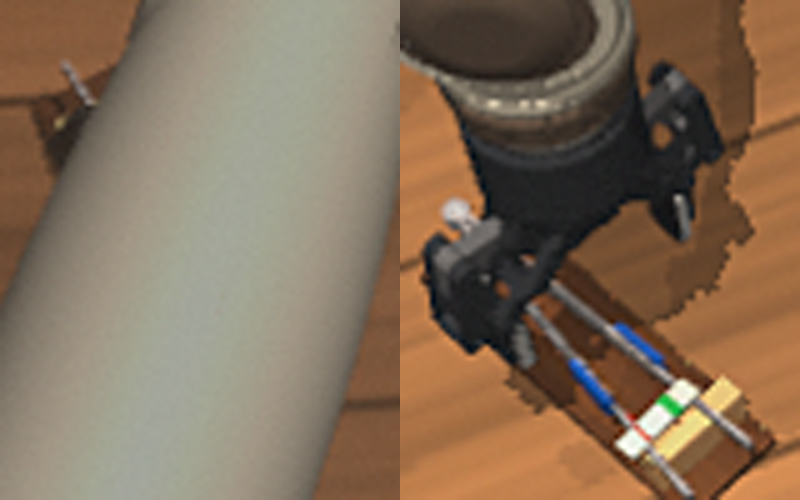

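The scene view shows the gripper straddling the tweezers' axis, with the two fingers on either side of the arms. Descending and closing gently.

To row units: -8.2 cm / 60 = -0.1367, -7.5 cm / 60 = -0.125.

{"api": "servo_tool", "payload": {
  "moves": [
    [0,0,-0.0333,0],
    [0,0,-0.0667,0],
    [0,0,-0.1,0],
    [0,0,-0.125,0],
    [0,0,-0.1367,0],
    [0,0,-0.1367,0],
    [0,0,-0.1367,0],
    [0,0,-0.1367,0]
  ]
}}

```text
time: 8.15
ee_pos: [0.5541, -0.2626, 0.0241]
tcp_rot: [-179.9, 0.1, -159.5]
wrist_force: [0.3, -0.1, 0.8]
opening: 0.0854
grasp_force: 0.0
```

{"api": "servo_tool", "payload": {
  "moves": [
    [0,0,0,0],
    [0,0,0,0],
    [0,0,0,0],
    [0,0,0,0],
    [0,0,0,0],
    [0,0,0,0],
    [0,0,0,0],
    [0,0,0,0],
    [0,0,0,0],
    [0,0,0,0]
  ],
  "claw": 0.6,
  "force": 20
}}

```text
time: 8.98
ee_pos: [0.5533, -0.2623, 0.0223]
tcp_rot: [-180.0, 0.0, -159.5]
wrist_force: [0.7, 0.2, 2.1]
opening: 0.0345
grasp_force: 1.1
```

{"api": "servo_tool", "payload": {
  "moves": [
    [0,0,0,0],
    [0,0,0,0],
    [0,0,0,0],
    [0,0,0,0],
    [0,0,0,0],
    [0,0,0,0]
  ],
  "claw": 0.68
}}

```text
time: 9.48
ee_pos: [0.5534, -0.2623, 0.0226]
tcp_rot: [-180.0, 0.0, -159.5]
wrist_force: [0.6, -0.2, 5.1]
opening: 0.0276
grasp_force: 4.6
```

{"api": "servo_tool", "payload": {
  "moves": [
    [0,0,0,0],
    [0,0,0,0],
    [0,0,0,0],
    [0,0,0,0],
    [0,0,0,0],
    [0,0,0,0],
    [0,0,0,0],
    [0,0,0,0]
  ],
  "claw": 0.76
}}

```text
time: 10.15
ee_pos: [0.5537, -0.2624, 0.023]
tcp_rot: [-179.9, 0.1, -159.5]
wrist_force: [1.3, 0.1, 6.4]
opening: 0.0207
grasp_force: 8.8
```

Grips at 20.7 mm opening. Lifting slowly.

To row units: 5.5 cm / 60 = 0.0917, 5.2 cm / 60 = 0.0867.

{"api": "servo_tool", "payload": {
  "moves": [
    [0,0,0.0033,0],
    [0,0,0.0083,0],
    [0,0,0.015,0],
    [0,0,0.0233,0],
    [0,0,0.0333,0],
    [0,0,0.045,0],
    [0,0,0.0567,0],
    [0,0,0.0683,0],
    [0,0,0.0783,0],
    [0,0,0.0867,0],
    [0,0,0.0917,0],
    [0,0,0.0917,0],
    [0,0,0.0917,0],
    [0,0,0.0917,0]
  ]
}}

```text
time: 11.32
ee_pos: [0.553, -0.2621, 0.0768]
tcp_rot: [180.0, -0.0, -159.5]
wrist_force: [-0.7, 0.4, -1.2]
opening: 0.0205
grasp_force: 6.9
```

```bash
python3 - <<'E'
from h import *
s=camera('scene')
save(cv2.resize(s[190:310,150:300],(750,600),interpolation=cv2.INTER_CUBIC),'E.png')
E
```

```text
(no output)
```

View pics/E.png

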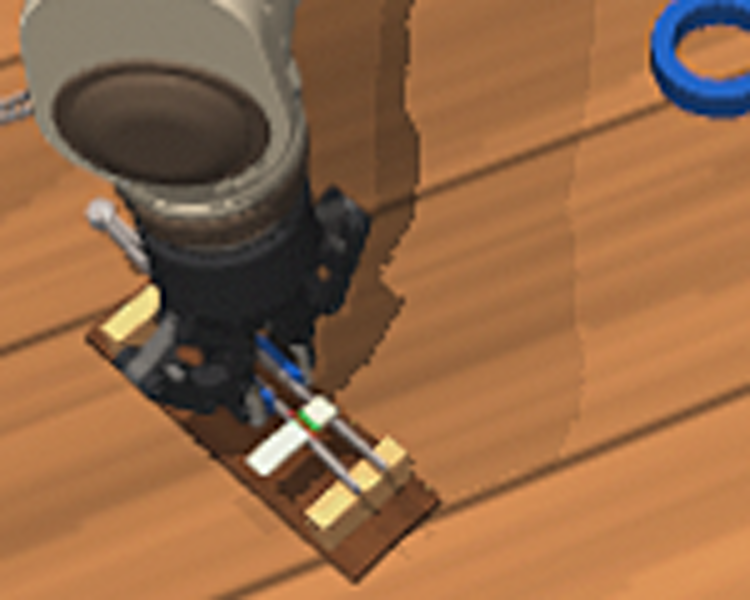

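The tweezers are lifted level and clear of the rest, tips near (360,490) and (385,468), with the red pointer at the green band's edge. I'll carry them to the dish and squeeze slightly more.

To row units: 25.2 cm / 60 = 0.42, 13.8 cm / 60 = 0.23.

{"api": "servo_tool", "payload": {
  "moves": [
    [0,0.0067,0,0],
    [0,0.02,0,0],
    [0,0.04,0,0],
    [0,0.0667,0,0],
    [0,0.0967,0,0],
    [-0.0017,0.13,0,0],
    [-0.0017,0.1633,0,0],
    [-0.0033,0.1967,0,0],
    [-0.0033,0.23,0,0],
    [-0.005,0.2633,0,0],
    [-0.005,0.2967,0,0],
    [-0.0067,0.3267,0,0],
    [-0.0067,0.3533,0,0],
    [-0.0067,0.3767,0,0],
    [-0.0067,0.3967,0,0],
    [-0.0067,0.41,0,0],
    [-0.0067,0.4183,0,0],
    [-0.0067,0.42,0,0],
    [-0.0067,0.42,0,0],
    [-0.0067,0.42,0,0]
  ],
  "claw": 0.767
}}

```text
time: 13.03
ee_pos: [0.5492, -0.0106, 0.0773]
tcp_rot: [-180.0, -0.0, -159.5]
wrist_force: [-0.7, -0.9, -1.2]
opening: 0.0199
grasp_force: 7.3
```

{"api": "servo_tool", "payload": {
  "moves": [
    [0,0,0,0],
    [0,0,0,0],
    [0,0,0,0],
    [0,0,0,0],
    [0,0,0,0],
    [0,0,0,0]
  ]
}}

```text
time: 13.53
ee_pos: [0.5492, -0.0103, 0.0773]
tcp_rot: [-180.0, 0.0, -159.5]
wrist_force: [0.8, -1.1, -1.0]
opening: 0.0199
grasp_force: 7.3
```

```bash
python3 - <<'E'
from h import *
t=camera('top'); s=camera('scene')
def crop(im,u,v,w,h,k): return cv2.resize(im[v:v+h,u:u+w],(w*k,h*k),interpolation=cv2.INTER_CUBIC)
save(np.hstack([crop(t,215,155,80,100,5),crop(s,268,185,80,100,5)]),'F.png')
E
```

```text
(no output)
```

View pics/F.png

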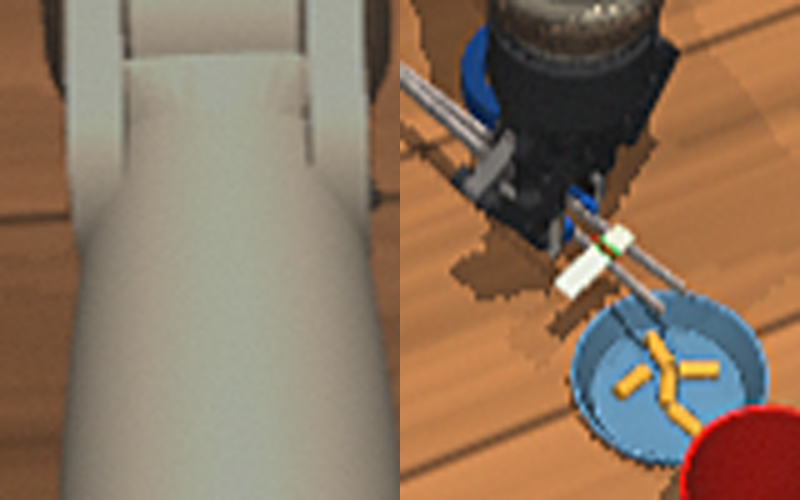

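In the scene view the tips are at (684,289) and (661,309), above the near part of the dish. The pointer touches the green band. The top view is blocked by the arm. Next I'll compute where the tips are and the gap.

```bash
python3 - <<'E'
from h import *
np.set_printoptions(precision=4,suppress=True)
o=get_obs(); e=o['ee_pos']
for z in(.085,.094,.1):
    a,b=onz('scene',324.8,242.8,z),onz('scene',320.2,246.8,z); print(z,a,b,np.linalg.norm(a-b),[np.hypot(*(p[:2]-[.620,.016])) for p in(a,b)])
h=np.radians(20.5); x=np.array([np.cos(h),np.sin(h),0]);y=np.array([-x[1],x[0],0])
m=e+75e-3*x; m[2]=e[2]+.0165
print(m,[proj('scene',m+s*y*.008) for s in(1,-1)], 'hinge px', proj('scene',m-.2*x))
s=camera('scene'); save(cv2.resize(s[215:255,290:330],(600,600),interpolation=cv2.INTER_CUBIC),'G.png')
E
```

```text
0.085 [0.6126 0.0261 0.085 ] [0.618  0.0109 0.085 ] 0.01613513410661717 [np.float64(0.01252822717139035), np.float64(0.005447839602294753)]
0.094 [0.6173 0.0229 0.094 ] [0.6227 0.0079 0.094 ] 0.015994348057332946 [np.float64(0.007437241610317386), np.float64(0.008561874477570524)]
0.1 [0.6205 0.0208 0.1   ] [0.6258 0.0058 0.1   ] 0.015900490691143476 [np.float64(0.004838579465040498), np.float64(0.011697955387417167)]
[0.6194 0.016  0.0938] [array([324.8796, 242.5373]), array([320.3502, 246.5926])] hinge px [264.1803 197.0319]
```

View pics/G.png

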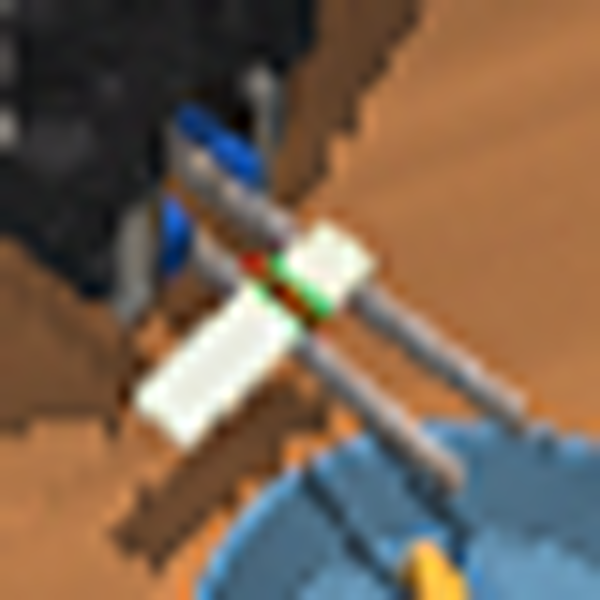

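The red pointer sits mid-band, with green on both sides at (275,280). The tips measure 16 mm apart centre to centre, which fits a 13 mm gap. They lie within 12 mm of the dish centre at a height of about 94 mm. Handing in.

```bash
python3 -c "
from h import *
print(job_done())"
```

```text
the job is handed in; nothing more can be done
None
```

I handed the job in, with no verdict reported back: the jar's label faces the scanner within about 2° and the jar is released, and the tweezers are held steady about 94 mm above the bench over the dish, with the red pointer mid-band.

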